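# Deburr the microscope's camera adapter tube

### The arm

A 6-joint arm with a two-finger parallel gripper is mounted at the origin on the work surface. World frame = base frame: x ahead of the robot, y to its left, z up, the work surface at z = 0. Lengths are in m, angles in rad, forces in N, time in s.
With the tool pointing down it reaches from about 0.275 to 1 m from the base axis. Payload 8.4 kg.
Tool frame: the origin (TCP) lies on the centre line of the jaws, within the pads' length; the fingertips stand 17 mm ahead of it and the grasp point (between the pads) lies 2 mm behind it (bot.tcp_to_tips is the y of the fingertips in the tool frame, in m); y points along the fingers, z is the direction in which the jaws open and shut, and the axes are right-handed (so a half turn about y gives the same grasp; the last joint's range is limited). The gripper opens to 85 mm and grips with 20 to 120 N. Pads are 22 mm wide; open, the fingers measure 114 mm over their backs; the gripper's body (76 mm by 85 mm) begins 54 mm behind the grasp point. The pads swing forward as they close: fully open they stand 13 mm farther back than shut.
Start: joints at [-0.002, 0.353, 1.633, -0, 1.155, -0.002], TCP at [0.625, -0, 0.248] pointing down, gripper open.
Joint ranges: [-2.63, 2.63], [-0.92, 2.1], [0.06, 2.66], [-1.3, 4.44], [0, 2.69], [-3.02, 3.02]. Speed limits (rad/s): [2.22, 2.22, 2.79, 3.14, 3.14, 3.14].

### API

Orientations are given as a unit quaternion [x, y, z, w].
In Python, from workcell import bot, hand, kinematics, get_obs, vision, hand_in gives the robot as it stands. The module is installed in compiled form; this text tells all that it offers. Calls block until the motion is done:
- bot.reach(position, orientation): joint-space move of the TCP to a pose.
- bot.servo_line(position, ori=None, velocity=0.15): straight line of the TCP; ori=None keeps the orientation; velocity is the mean speed in m/s.
- bot.goto_joints(angles): joint-space move.
- hand.move_gripper(opening, strength=None): finger opening in m; strength is the grip in N (None keeps the last); returns when the fingers have stopped.
- bot.dwell(seconds).
- kinematics.solve_ik(position, orientation): joint angles nearest the present ones, or None.
- get_obs(): the state.
- vision.read_camera(name): name is "scene" or "side" or "wrist"; returns a dict with "frame" (400x640x3 uint8, red, green, blue), "intrinsics" (3x3 intrinsics, pixels), "view" (4x4, takes a point from world to camera coordinates). Camera axes: x right, y down, z forward; pixel columns grow to the right and rows downward; lengths in m; the calibration is good to about 2 mm. A picture is of the moment at which its call begins. There is no depth.
A pose or a line that the arm cannot do raises bot.IKError and nothing moves.
- hand_in(): hands the job in, once; it reports no verdict.
The state is a dict: "time_s": time; "joint_pos": joint angles; "joint_vel": joint speeds; "joint_efforts": joint torques, N m; "position": TCP position; "orientation": TCP orientation; "wrist_force": force on the tool from outside, world axes, zero at the start; "ft_torque": the same for the moment, N m; "gripper_width": finger opening in m.
Only numpy, scipy, OpenCV 4.12 (cv2) and the standard library are available. Lean on these libraries where they do the work, as an engineer would, in place of code of your own. Each camera call takes 0.05 s, during which the arm holds its last target.

### The job

Take the deburring tool from its stand and press the middle of its spring blade's cone lightly, tool upright, onto the inside edge of the aluminium tube's upper end in the clamp, starting at the side of the clamp's lug and thumbscrew. Taking ten seconds or more, run it once round the whole edge, counter-clockwise seen from above, back to the lug, keeping a steady light pressure of about 4 newtons along the tool (between 2 and 7, contact never above 15). Then put the tool back in its stand, blade down and fully seated, let go, and leave everything else alone.

Things in the scene. Friction and masses are not known exactly. Their poses are not given: they have to be found in the camera images.
- tool_grip (a point): Centre of the loose deburring tool's handle (tool about 170 g, hanging upright in its stand, blade down). Black square bar 24 x 24 mm, 60 mm tall, this point half-way up; x, y square to its faces, z up the tool. Under it a steel collar 40 mm across, 5 mm thick, underside 35 mm below this point; then a sleeve 20 mm across, 14 mm long, then the spring blade.
- blade_tip (a point): Lower end of the tool's blade, on the tool's axis, 70 mm below tool_grip with the spring relaxed. The blade is a steel cone, point down: 4 mm across at this point, 26 mm across 11 mm higher up (flanks at 45 degrees), the same all round. It is sprung along the tool's axis (see plunger).
- plunger (a joint): How far the blade is pushed up into the tool against its spring, in m: 0 relaxed, 0.008 bottomed. Spring: 1 N to start, then 1.5 N more per mm: a light, steady pressure of 4 N along the tool shows as 0.002.
- tool: The deburring tool as a whole, origin on its axis at the blade's relaxed lower end, 70 mm below tool_grip; z up the tool.
- stand_mouth (a point): Centre of the tool stand's mouth, in its flat top 48 mm above the bench. Grey plastic stand fixed to the bench: post 50 mm across on a 76 mm square foot, through hole 30 mm across. Seated, the tool's collar rests on the top, tool_grip 35 mm above this point.
- clamp_mouth (a point): Centre of the clamp's round collar, at its top face 40 mm above the bench. Fixed grey clamp: collar 72 mm across on a 92 mm square steel foot. x points towards the lug with the black-headed thumbscrew (ends 80 mm from the centre, below the collar's top), z up; counter-clockwise from above is from x to y.
- clamp: The clamp with the tube; origin 40 mm below clamp_mouth, same axes. Aluminium tube, outside 48 mm, bore 40 mm, wall 4 mm, upright and held firmly, but set by hand: its upper rim is 28 mm above clamp_mouth give or take 7 mm, its axis up to 2 mm off in x and in y. The tube itself is not measured: find it by touch.
- spare_tube: Bystander, to be left alone: short bare aluminium tube, 38 mm across and 38 mm tall, standing loose on the bench; not the work; origin under its centre.
- dish: Bystander, to be left alone: shallow glass dish, 68 mm across, 14 mm tall; origin under its centre.
- slide_box: Bystander, to be left alone: white plastic slide box, 85 x 35 x 32 mm; origin under its centre.
- reagent: Bystander, to be left alone: amber glass bottle, 52 mm across, 100 mm tall; origin under its centre.
- beaker: Bystander, to be left alone: glass beaker, 68 mm across, 90 mm tall; origin under its centre.
- objective: Bystander, to be left alone: brass microscope objective, 26 mm across, 42 mm tall, standing; origin under its centre.
- driver: Bystander, to be left alone: screwdriver lying on the bench; origin on the shaft line, on the bench.
Things that resemble listed ones, but are neither listed nor needed, are in the scene too. What is shaped like the tool but yellow is not meant.

How it is judged:
On the way, in this order (a step that is already met when the one before it is completed fails the run):
1. the tool is lifted clear of its stand (z of blade_tip in the frame of stand_mouth above 0.01 m), for 0.1 s.
2. the spring blade is pressed on the tube's inner edge, on the lug side (x of blade_tip in the frame of clamp_mouth above 0.005 m and y of blade_tip in the frame of clamp_mouth between -0.005 and 0.005 m and contact force between tool and clamp between 1.5 and 13 N and value of joint plunger between 0.0007 and 0.004 m and horizontal distance between blade_tip and clamp_mouth below 0.0185 m and z of blade_tip in the frame of clamp_mouth between 0.009 and 0.036 m and angle between tool_grip's own z axis and vertical below 0.3 rad), for 0.3 s.
3. the spring blade is pressed on the tube's inner edge, one eighth round (x of blade_tip in the frame of clamp_mouth above 0.005 m and y of blade_tip in the frame of clamp_mouth above 0.005 m and contact force between tool and clamp between 1.5 and 13 N and value of joint plunger between 0.0007 and 0.004 m and horizontal distance between blade_tip and clamp_mouth below 0.0185 m and z of blade_tip in the frame of clamp_mouth between 0.009 and 0.036 m and angle between tool_grip's own z axis and vertical below 0.3 rad), for 0.3 s.
4. the spring blade is pressed on the tube's inner edge, a quarter round (y of blade_tip in the frame of clamp_mouth above 0.005 m and x of blade_tip in the frame of clamp_mouth between -0.005 and 0.005 m and contact force between tool and clamp between 1.5 and 13 N and value of joint plunger between 0.0007 and 0.004 m and horizontal distance between blade_tip and clamp_mouth below 0.0185 m and z of blade_tip in the frame of clamp_mouth between 0.009 and 0.036 m and angle between tool_grip's own z axis and vertical below 0.3 rad), for 0.3 s.
5. the spring blade is pressed on the tube's inner edge, three eighths round (x of blade_tip in the frame of clamp_mouth below -0.005 m and y of blade_tip in the frame of clamp_mouth above 0.005 m and contact force between tool and clamp between 1.5 and 13 N and value of joint plunger between 0.0007 and 0.004 m and horizontal distance between blade_tip and clamp_mouth below 0.0185 m and z of blade_tip in the frame of clamp_mouth between 0.009 and 0.036 m and angle between tool_grip's own z axis and vertical below 0.3 rad), for 0.3 s.
6. the spring blade is pressed on the tube's inner edge, half-way round (x of blade_tip in the frame of clamp_mouth below -0.005 m and y of blade_tip in the frame of clamp_mouth between -0.005 and 0.005 m and contact force between tool and clamp between 1.5 and 13 N and value of joint plunger between 0.0007 and 0.004 m and horizontal distance between blade_tip and clamp_mouth below 0.0185 m and z of blade_tip in the frame of clamp_mouth between 0.009 and 0.036 m and angle between tool_grip's own z axis and vertical below 0.3 rad), for 0.3 s.
7. the spring blade is pressed on the tube's inner edge, five eighths round (x of blade_tip in the frame of clamp_mouth below -0.005 m and y of blade_tip in the frame of clamp_mouth below -0.005 m and contact force between tool and clamp between 1.5 and 13 N and value of joint plunger between 0.0007 and 0.004 m and horizontal distance between blade_tip and clamp_mouth below 0.0185 m and z of blade_tip in the frame of clamp_mouth between 0.009 and 0.036 m and angle between tool_grip's own z axis and vertical below 0.3 rad), for 0.3 s.
8. the spring blade is pressed on the tube's inner edge, three quarters round (y of blade_tip in the frame of clamp_mouth below -0.005 m and x of blade_tip in the frame of clamp_mouth between -0.005 and 0.005 m and contact force between tool and clamp between 1.5 and 13 N and value of joint plunger between 0.0007 and 0.004 m and horizontal distance between blade_tip and clamp_mouth below 0.0185 m and z of blade_tip in the frame of clamp_mouth between 0.009 and 0.036 m and angle between tool_grip's own z axis and vertical below 0.3 rad), for 0.3 s.
9. the spring blade is pressed on the tube's inner edge, seven eighths round (x of blade_tip in the frame of clamp_mouth above 0.005 m and y of blade_tip in the frame of clamp_mouth below -0.005 m and contact force between tool and clamp between 1.5 and 13 N and value of joint plunger between 0.0007 and 0.004 m and horizontal distance between blade_tip and clamp_mouth below 0.0185 m and z of blade_tip in the frame of clamp_mouth between 0.009 and 0.036 m and angle between tool_grip's own z axis and vertical below 0.3 rad), for 0.3 s.
10. the spring blade is pressed on the tube's inner edge, back on the lug side: circle closed (all of step 2), for 0.3 s.
At the end, for the whole second after the job is handed in: The tool hangs at rest and released in its stand, blade down: handle within 6 mm of the stand's axis, collar within 3 mm of the stand's top, upright within 0.1 rad (horizontal distance between tool_grip and stand_mouth below 0.006 m and z of tool_grip in the frame of stand_mouth between 0.032 and 0.038 m and angle between tool_grip's own z axis and vertical below 0.1 rad and linear speed of tool below 0.02 m/s and contact force between the fingers and tool below 0.05 N); the robot touches nothing.
It fails at once if the tool presses on the tube or clamp with more than 15 N (contact force between tool and clamp above 15 N).
It fails at once if the robot itself strikes the clamp or tube (contact force between any of the arm, the fingers and clamp above 2 N).
It fails at once if a bystander is moved more than 20 mm (distance of any of spare_tube, dish, slide_box, reagent, beaker, objective, driver from where it was at the start of the episode above 0.02 m).
It also fails if it takes over 72 s, if anything falls off the work surface, if the arm or the gripper's body presses on something with over 40 N, if the wrist force passes 120 N, or if a joint passes its speed limit or range.

## Working session

There is one attempt and no reset: what is moved stays moved. The work goes in short steps, each a Python script; the robot and the scene stay as the last script left them, time stands still between calls to the robot, and variables do not carry over. Pictures are saved under pics/ and viewed, and the job is handed in when it is done.

```bash
mkdir -p pics; ls; python3 - <<'E'
from workcell import bot, hand, kinematics, get_obs, vision
import cv2,numpy as np
o=get_obs();print(o, bot.tcp_to_tips)
for n in ["scene","side","wrist"]:
    c=vision.read_camera(n);cv2.imwrite(f"pics/{n}0.png",c["frame"][:,:,::-1]);np.savez(f"{n}0.npz",**c)
    print(n,c["intrinsics"].round(1).tolist(),c["view"].round(4).tolist())
E
```

```text
pics
{'time_s': 0.0, 'joint_pos': array([-2.37904004e-03,  3.53665293e-01,  1.63414264e+00,  3.42323367e-05,
        1.15520372e+00, -2.38559590e-03]), 'joint_vel': array([-0.00025523, -0.00140078,  0.00024589, -0.00037154, -0.00050277,
        0.00079383]), 'joint_efforts': array([-2.03471049e-03, -6.05236173e+01, -3.42063046e+01, -2.62302356e-04,
        9.48130677e-03,  3.61521288e-06]), 'position': array([6.24540526e-01, 2.43949504e-05, 2.47547322e-01]), 'orientation': array([-0.50034411,  0.5003651 , -0.49963829,  0.499652  ]), 'wrist_force': array([-0.5481281 ,  0.36943576,  0.24341629]), 'ft_torque': array([ 0.00441729, -0.01869581,  0.08546032]), 'gripper_width': 0.08532917770072834} 0.017
scene [[484.4, 0.0, 322.3], [0.0, 484.4, 198.4], [0.0, 0.0, 1.0]] [[0.7293, 0.684, 0.0162, -0.4375], [0.5045, -0.5216, -0.6881, -0.2495], [-0.4622, 0.51, -0.7254, 1.5387], [0.0, 0.0, 0.0, 1.0]]
side [[430.6, 0.0, 328.2], [0.0, 430.6, 201.3], [0.0, 0.0, 1.0]] [[-0.9123, -0.4094, 0.0046, 0.5267], [-0.2255, 0.4932, -0.8402, 0.1924], [0.3417, -0.7675, -0.5423, 0.9371], [0.0, 0.0, 0.0, 1.0]]
wrist [[351.3, 0.0, 325.7], [0.0, 351.3, 195.6], [0.0, 0.0, 1.0]] [[1.0, 0.0005, -0.0007, -0.6235], [0.0006, -0.9629, 0.2698, -0.0354], [-0.0005, -0.2698, -0.9629, 0.3777], [0.0, 0.0, 0.0, 1.0]]
```

View pics/scene0.png

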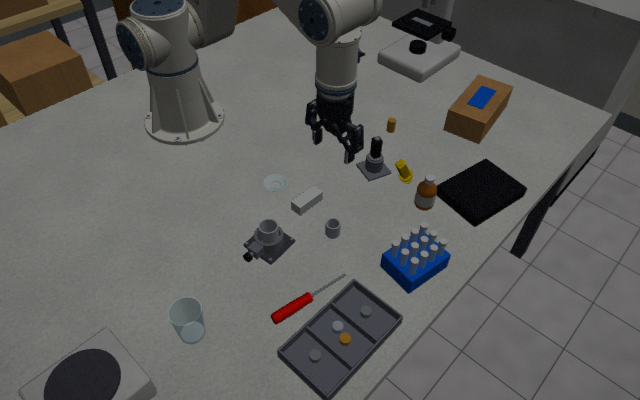

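View pics/side0.png

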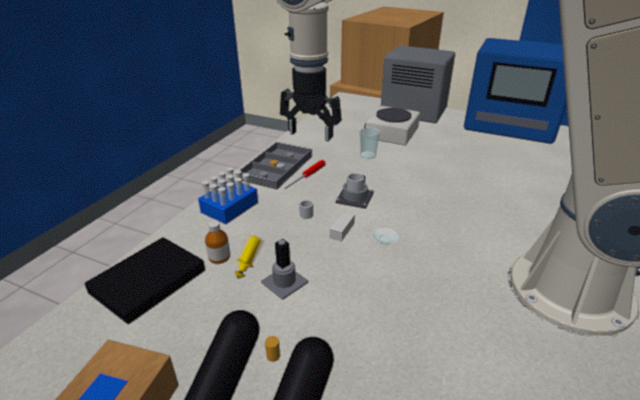

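View pics/wrist0.png

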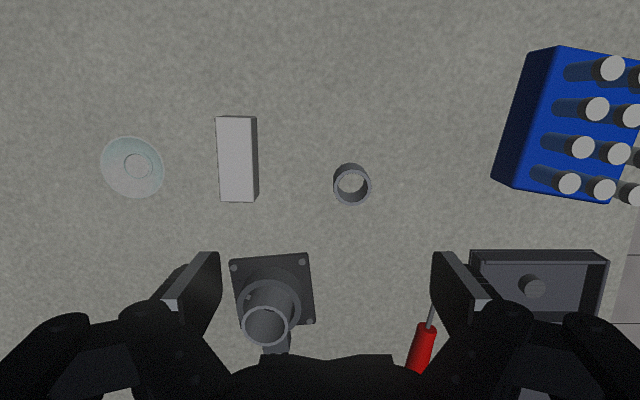

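The scene view shows the black-handled tool in its stand at about (376,150) and the clamp at (268,238), with its thumbscrew at (248,257). In the side view they are at (283,255) and (354,188). The yellow decoy is at (404,171) in the scene view. I'll triangulate these.

```bash
cat > h.py <<'E'
import numpy as np,cv2
def ray(c,u,v):
    K=c["intrinsics"];V=c["view"];R=V[:3,:3];t=V[:3,3]
    o=-R.T@t; d=R.T@np.linalg.solve(K,[u,v,1.]); return o,d/np.linalg.norm(d)
def onz(c,u,v,z):
    o,d=ray(c,u,v); return o+d*(z-o[2])/d[2]
def proj(c,p):
    q=c["view"]@np.r_[p,1]; q=c["intrinsics"]@q[:3]; return q[:2]/q[2]
def tri(rs):
    A=sum(np.eye(3)-np.outer(d,d) for o,d in rs);b=sum((np.eye(3)-np.outer(d,d))@o for o,d in rs)
    return np.linalg.solve(A,b)
E
python3 - <<'E'
from h import *
S=np.load("scene0.npz");D=np.load("side0.npz");W=np.load("wrist0.npz")
for c in (S,D,W): print(ray(c,320,200)[0])
im=[cv2.resize(S["frame"][a:b,x:y],None,fx=8,fy=8,interpolation=cv2.INTER_CUBIC) for a,b,x,y in [(130,185,350,420),(215,270,235,305)]]
im+=[cv2.resize(D["frame"][a:b,x:y],None,fx=8,fy=8,interpolation=cv2.INTER_CUBIC) for a,b,x,y in [(235,300,250,320),(165,215,325,385)]]
for i,m in enumerate(im): cv2.imwrite(f"pics/crop{i}.png",m[:,:,::-1])
print("stand top", onz(S,374,160,.048)); 
print("handle top",tri([ray(S,376.5,139),ray(D,282,241)]))
print("clamp", onz(S,269,240,.04),onz(D,354,190,.04),"screw",onz(S,249,257,.025),"rim",onz(W,265,326,.068))
E
```

```text
[ 1.15611962 -0.61563405  0.95158893]
[0.20365472 0.83996994 0.6674298 ]
[0.62369067 0.06808224 0.37282237]
stand top [0.58287371 0.22748391 0.048     ]
handle top [0.5767058  0.23587943 0.11483034]
clamp [ 0.5772866  -0.16357194  0.04      ] [ 0.55705768 -0.13122127  0.04      ] screw [ 0.57159219 -0.22337004  0.025     ] rim [ 0.56253872 -0.15357052  0.068     ]
```

```bash
python3 - <<'E'
import cv2,numpy as np
r=[cv2.resize(cv2.imread(f"pics/crop{i}.png"),(400,300)) for i in range(4)]
cv2.imwrite("pics/crops.png",np.vstack([np.hstack(r[:2]),np.hstack(r[2:])]))
E
```

```text
(no output)
```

View pics/crops.png

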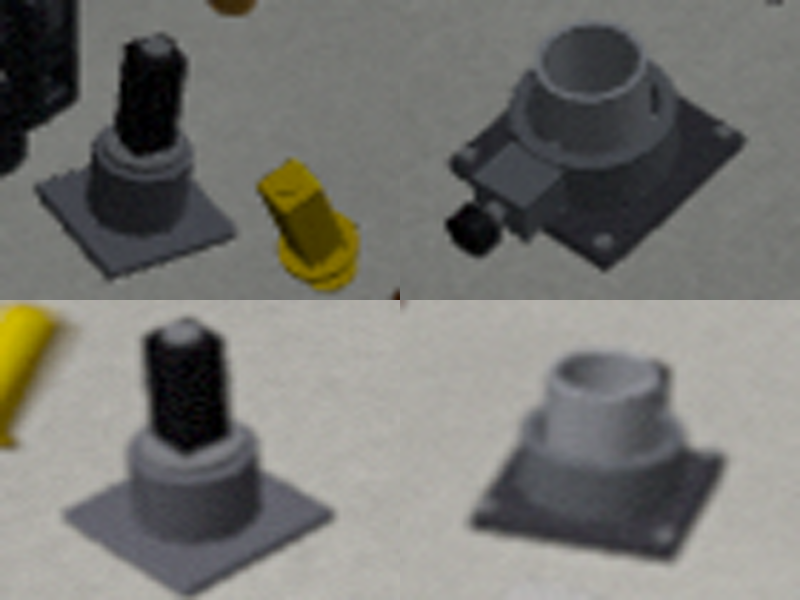

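```bash
python3 - <<'E'
from workcell import bot, hand, kinematics, get_obs, vision
import cv2,numpy as np
q=[-.5,.5,-.5,.5]
for n,p in [("clampv",[.567,-.19,.25]),("toolv",[.578,.205,.26])]:
    bot.reach(p,q); c=vision.read_camera("wrist");cv2.imwrite(f"pics/{n}.png",c["frame"][:,:,::-1]);np.savez(f"{n}.npz",**c)
    o=get_obs();print(o["time_s"],o["position"])
E
```

```text
1.0083 [ 0.56758722 -0.18879913  0.24999563]
2.525 [0.57831056 0.20390619 0.25998169]
```

View pics/clampv.png

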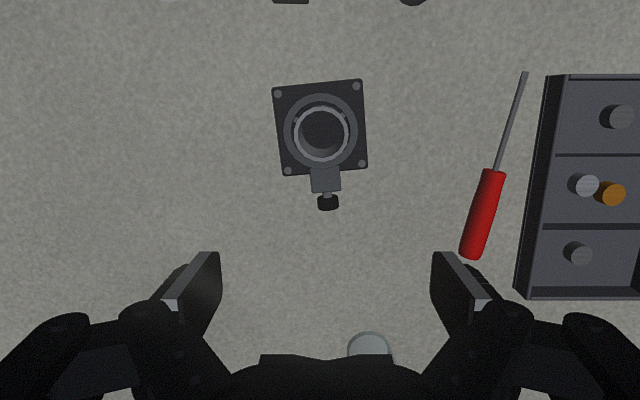

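View pics/toolv.png

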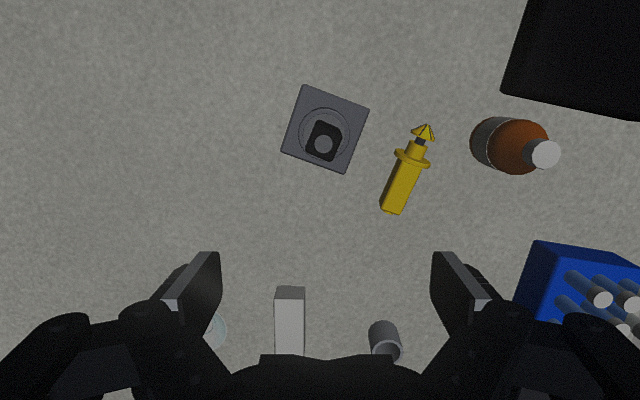

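```bash
python3 - <<'E'
import cv2,numpy as np
for n,(x,y,w,h) in [("clampv",(260,70,120,150)),("toolv",(270,75,110,110))]:
    m=cv2.imread(f"pics/{n}.png")[y:y+h,x:x+w]; m=cv2.convertScaleAbs(cv2.resize(m,None,fx=4,fy=4,interpolation=cv2.INTER_CUBIC),alpha=1.8,beta=10)
    for k in range(0,w,10): cv2.putText(m,str(x+k),(4*k,8),0,.28,(0,255,255),1); m[:,4*k]=m[:,4*k]//2+40
    for k in range(0,h,10): cv2.putText(m,str(y+k),(0,4*k+4),0,.28,(0,255,255),1); m[4*k]=m[4*k]//2+40
    cv2.imwrite(f"pics/{n}c.png",m)
E
```

```text
(no output)
```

View pics/clampvc.png

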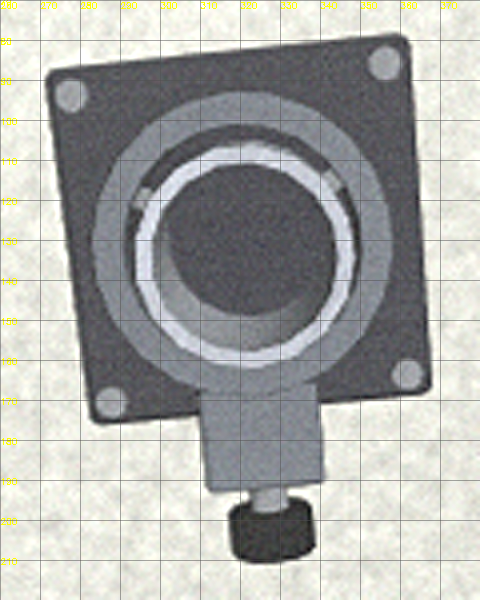

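View pics/toolvc.png

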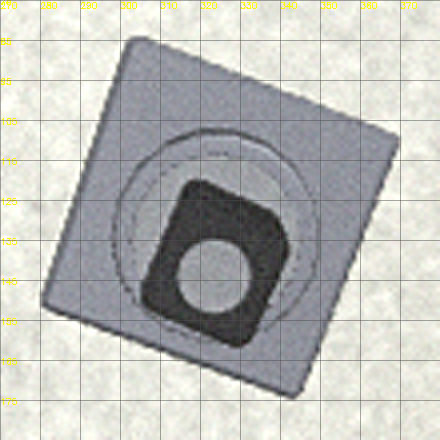

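Clamp view: the collar circle is centred at about (320.3,130.7), the bright rim at about (321,133.5), and the thumbscrew is at (328,203). Tool view: the cap is at (323.5,144), the post top at about (323.8,133.5), and the foot corners are clear.

```bash
python3 - <<'E'
from h import *
C=np.load("clampv.npz");T=np.load("toolv.npz");S=np.load("scene0.npz");D=np.load("side0.npz")
print("cam",ray(C,0,0)[0],ray(T,0,0)[0])
def circ(c,x0,x1,y0,y1,z):
    # extremes as rays
    a=onz(c,x0,(y0+y1)/2,z);b=onz(c,x1,(y0+y1)/2,z);t=onz(c,(x0+x1)/2,y0,z);d=onz(c,(x0+x1)/2,y1,z)
    print("diam",np.linalg.norm(a-b),np.linalg.norm(t-d)); return np.r_[(a+b)[:1]/2,(t+d)[1]/2]
print("collar",circ(C,283,357.5,92.8,168.5,.04))
for z in (.061,.068,.075): print("rim",z,circ(C,293.3,349,105.3,161.8,z))
def foot(c,P,z):
    q=np.array([onz(c,u,v,z) for u,v in P]);print("foot",q.mean(0),[round(np.linalg.norm(q[i]-q[i-1]),4) for i in range(4)])
    e=q-np.roll(q,1,0);a=np.degrees(np.arctan2(e[:,1],e[:,0]));print("yaw",((a+45)%90-45).round(2))
foot(C,[(271.5,87),(362,78.5),(368.5,167.5),(283,176.3)],.008)
print("screw",onz(C,328,203,.025))
print("post",circ(T,298,349.7,107.3,159.6,.048))
foot(T,[(302.5,84),(370,109.5),(344.5,175),(280,151.5)],.006)
print("cap",onz(T,323.6,144,.114))
hc=[(316.5,119.5),(342.5,132.5),(331,162.5),(305,151)]
e=[onz(T,*p,.113) for p in [(317,120),(305,150)]]; d=e[1]-e[0];print("hyaw",np.degrees(np.arctan2(d[1],d[0])))
e=[onz(T,*p,.113) for p in [(306,152.5),(328,162)]]; d=e[1]-e[0];print("hyaw",np.degrees(np.arctan2(d[1],d[0])))
# scene cross-check
p=onz(T,323.6,144,.114); print(proj(S,p),proj(D,p))
E
```

```text
cam [ 0.56628048 -0.12131538  0.37525041] [0.57718896 0.27229937 0.38511012]
diam 0.07019960269468459 0.07048294107205144
collar [ 0.56146784 -0.15246668]
diam 0.04930559019950471 0.049510127365427085
rim 0.061 [ 0.56255403 -0.15263415]
diam 0.0482072968535693 0.048407277907143706
rim 0.068 [ 0.56263704 -0.15193652]
diam 0.04710900350763379 0.047304428448860326
rim 0.075 [ 0.56272005 -0.15123888]
foot [ 0.56205631 -0.15249137  0.008     ] [np.float64(0.0916), np.float64(0.0906), np.float64(0.0903), np.float64(0.0916)]
yaw [5.33 5.11 5.98 5.98]
screw [ 0.56901104 -0.22720018  0.025     ]
diam 0.04909592901415762 0.0491630385206481
post [0.57563779 0.23852877]
foot [0.57587984 0.23750516 0.006     ] [np.float64(0.0742), np.float64(0.0748), np.float64(0.0748), np.float64(0.0749)]
yaw [-20.18 -19.93 -20.14 -20.33]
cap [0.57573599 0.23749696 0.114     ]
hyaw -112.54760586079024
hyaw -23.58834244487856
[376.55780838 138.80258715] [282.03807669 241.88091237]
```

```bash
cat >> h.py <<'E'
from scipy.spatial.transform import Rotation as Rn
Q=(Rn.from_euler('z',-22.5,degrees=True)*Rn.from_quat([-.5,.5,-.5,.5])).as_quat()
ST=np.array([.5757,.2378]); CL=np.array([.5618,-.1525]); CY=np.radians(-84.5)
def say(o,t=""): print(t,round(o["time_s"],2),o["position"].round(4),o["wrist_force"].round(2),o["ft_torque"].round(3),round(o["gripper_width"],4))
E
python3 - <<'E'
from h import *
from workcell import bot, hand, kinematics, get_obs, vision
say(get_obs()); bot.reach([*ST,.16],Q); say(get_obs(),"above"); hand.move_gripper(.06,60); say(get_obs())
c=vision.read_camera("wrist");cv2.imwrite("pics/above.png",c["frame"][:,:,::-1]);np.savez("above.npz",**c)
E
```

```text
2.52 [0.5783 0.2039 0.26  ] [ 0.47 -0.59  0.34] [-0.028  0.004  0.016] 0.0849
above 3.02 [0.5761 0.237  0.1601] [ 0.02  0.65 -0.22] [0.021 0.047 0.039] 0.0854
 3.4 [0.5763 0.2377 0.1612] [-0.72 -1.15  0.27] [0.067 0.04  0.013] 0.0599
```

View pics/above.png

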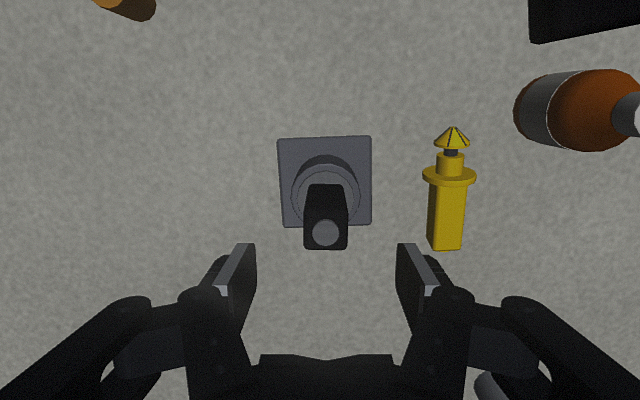

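The handle sits square to the jaws and centred, with its cap at (326,233) between the pads at 245 and 405. I'll go down and grip.

```bash
cat >> h.py <<'E'
from workcell import bot, hand, kinematics, get_obs, vision
def force(n=10,dt=.01):
    F=[];P=[];t=[]
    for i in range(n):
        o=get_obs();F.append(o["wrist_force"]);P.append(o["position"]);t.append(o["time_s"])
        if i<n-1 and dt: bot.dwell(dt)
    return np.mean(F,0),np.std(F,0),np.mean(P,0)
E
python3 - <<'E'
from h import *
c=np.load("above.npz");print(onz(c,326,233,.114))
print(force(8,0),get_obs()["time_s"]); print(force(10,.01),get_obs()["time_s"])
bot.servo_line([*ST,.081],Q,velocity=.12); say(get_obs(),"down")
hand.move_gripper(.015,100); say(get_obs(),"grip"); print(force(10))
bot.servo_line([*ST,.175],Q,velocity=.12); bot.dwell(.2); print(force(20)); say(get_obs(),"lift")
c=vision.read_camera("wrist");cv2.imwrite("pics/lift.png",c["frame"][:,:,::-1]);np.savez("lift.npz",**c)
c=vision.read_camera("side");cv2.imwrite("pics/lifts.png",cv2.resize(c["frame"][130:330,200:400,::-1],None,fx=3,fy=3));np.savez("lifts.npz",**c)
E
```

```text
[0.57551497 0.23708108 0.114     ]
(array([-0.17826116, -0.20060693, -0.20266908]), array([2.77555756e-17, 0.00000000e+00, 2.77555756e-17]), array([0.57609322, 0.23773356, 0.16087585])) 3.45
(array([-0.04902053,  0.03738468,  0.01983923]), array([0.40805578, 0.42052328, 0.31554361]), array([0.57599155, 0.23775578, 0.16069415])) 3.525
down 4.33 [0.5761 0.238  0.0815] [ 0.2  -0.02 -0.96] [-0.032 -0.023 -0.038] 0.06
grip 4.75 [0.5763 0.238  0.082 ] [-0.46 -0.44  5.46] [-0.027  0.215  0.022] 0.023
(array([-0.52810149, -0.27962192,  6.0165112 ]), array([0.46354332, 0.41359166, 0.39447539]), array([0.57627834, 0.23803888, 0.08199197]))
(array([-0.04639544, -0.01616973, -1.57621013]), array([0.50843818, 0.39041239, 0.58581968]), array([0.57542255, 0.23768611, 0.17433864]))
lift 6.12 [0.5756 0.2377 0.1746] [ 0.08 -0.1  -0.59] [ 0.008  0.006 -0.004] 0.0226
```

View pics/lift.png

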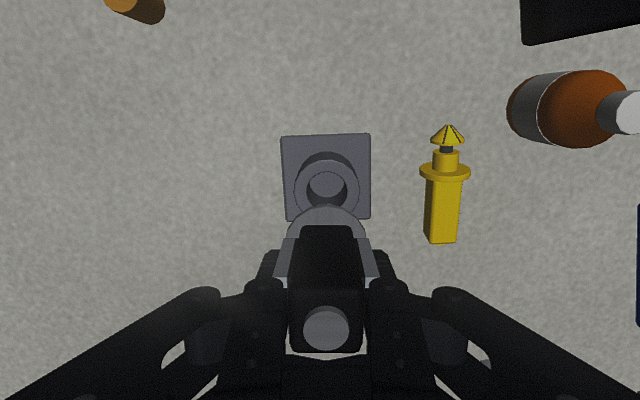

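View pics/lifts.png

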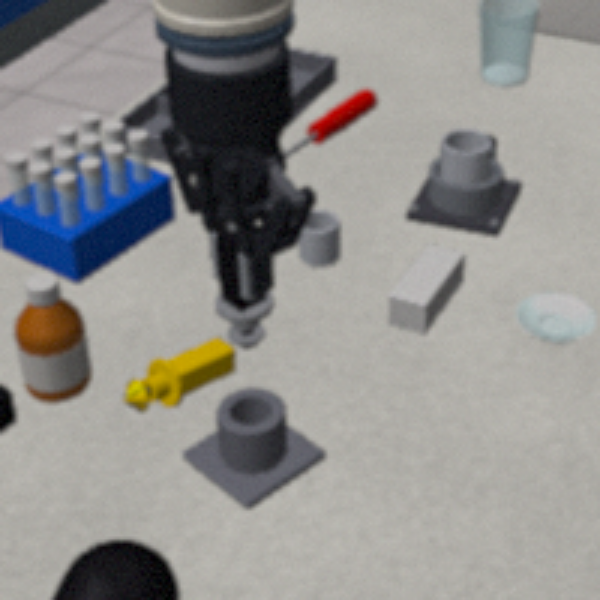

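```bash
cat >> h.py <<'E'
import json
TC=np.array([.5626,-.152])
def at(phi,r,c=TC): return c+r*np.array([np.cos(CY+phi),np.sin(CY+phi)])
E
python3 - <<'E'
from h import *
c=np.load("lift.npz");print("hole",onz(c,327,186,.048))
p=at(np.radians(120),.0125)
bot.reach([*p,.160],Q); bot.servo_line([*p,.143],velocity=.06); bot.dwell(.25)
F0,s,_=force(20); print("tare",F0,s)
res=[]
z=.143
for k,ph in enumerate([120,240,0]):
    p=at(np.radians(ph),.0125)
    if k: bot.servo_line([*p,z],velocity=.05); bot.dwell(.1)
    while z>.120:
        z-=.001; bot.servo_line([*p,z],velocity=.02); bot.dwell(.03)
        F,s,P=force(6)
        if F[2]-F0[2]>1.3: break
    F,s,P=force(10); dF=F-F0
    print(ph,round(z,4),P.round(5),dF.round(2),round(get_obs()["time_s"],2))
    res.append([ph,*P,*dF])
    if k<2: z+=.004; bot.servo_line([*p,z],velocity=.04)
json.dump(dict(F0=F0.tolist(),res=res,z=z),open("touch.json","w"))
E
```

```text
hole [0.57747248 0.24185753 0.048     ]
tare [-0.23790636  0.06938101 -1.73331542] [0.58539104 0.39839341 0.59673206]
120 0.133 [ 0.57277 -0.14479  0.13307] [-0.56 -0.19  1.44] 11.81
240 0.133 [ 0.55146 -0.14688  0.13316] [ 1.36 -0.17  1.88] 14.12
0 0.133 [ 0.56388 -0.16441  0.13309] [0.3  0.82 1.76] 16.43
```

The three touches agree within about 0.4 mm, with the rim at z≈0.070 and the centre as assumed. I'm on the lug side now, so I'll press to 4 N and run the first quarter with force feedback.

```bash
cat > circ.py <<'E'
from h import *
import sys
a0,a1=float(sys.argv[1]),float(sys.argv[2])
J=json.load(open("touch.json"));F0=np.array(J["F0"]);z=J["z"]
if a0==0:
    for zz in (.1325,.1316): bot.servo_line([*at(0,.0125),zz],velocity=.005)
    z=.1316; bot.dwell(.3); F,s,P=force(10); print("press",P.round(4),(F-F0).round(2))
Fs=None
for a in np.arange(a0+6,a1+.1,6):
    bot.servo_line([*at(np.radians(a),.0125),z],velocity=.006)
    F,s,P=force(4,.01); d=F-F0; Fs=d[2] if Fs is None else .5*Fs+.5*d[2]
    z+=np.clip(.25*(Fs-4)/1.5e3,-.00015,.00015)
    if round(a)%12==0: print(int(a),P.round(4),d.round(1),round(Fs,2),round(z,5),round(get_obs()["time_s"],2))
    if d[2]>8 : print("HIGH",d); z+=.001
J["z"]=z; json.dump(J,open("touch.json","w"))
E
python3 circ.py 0 90
```

```text
press [ 0.5638 -0.1644  0.1316] [0.81 1.12 3.97]
12 [ 0.5662 -0.1638  0.1314] [-2.1  2.8  3.1] 3.2 0.13136 18.17
24 [ 0.5686 -0.1629  0.1311] [-3.3  2.2  3. ] 3.06 0.13106 18.95
36 [ 0.571  -0.1613  0.131 ] [-4.1  1.7  3.7] 3.46 0.13085 19.73
48 [ 0.5728 -0.1594  0.1309] [-3.5  1.2  3.9] 3.95 0.13083 20.52
60 [ 0.574  -0.1573  0.1308] [-4.1 -0.8  4. ] 4.02 0.13085 21.3
72 [ 0.5748 -0.1547  0.1308] [-4.3 -1.6  4.1] 3.97 0.13081 22.08
84 [ 0.5752 -0.152   0.1308] [-3.5 -1.1  3.9] 3.89 0.13077 22.87
```

```bash
python3 circ.py 90 228
```

```text
96 [ 0.575  -0.1496  0.1308] [-2.7 -3.3  3.6] 3.59 0.13065 23.65
108 [ 0.5741 -0.147   0.1307] [-2.6 -3.9  4.2] 4.06 0.13065 24.43
120 [ 0.5728 -0.1447  0.1307] [-2.1 -3.8  4.2] 4.1 0.13066 25.22
132 [ 0.5713 -0.1429  0.1308] [ 0.1 -5.2  4.3] 4.15 0.13068 26.0
144 [ 0.569  -0.1413  0.1308] [ 0.5 -4.8  4.4] 4.37 0.13079 26.78
156 [ 0.5665 -0.1401  0.1308] [ 0.9 -4.3  3.8] 4.01 0.13083 27.57
168 [ 0.5643 -0.1396  0.1309] [ 2.9 -4.2  3.8] 3.73 0.13073 28.35
180 [ 0.5618 -0.1396  0.1309] [ 3.3 -4.3  3.5] 3.74 0.13068 29.13
192 [ 0.5589 -0.1401  0.1307] [ 3.3 -3.7  4.1] 4.11 0.13072 29.92
204 [ 0.5568 -0.141   0.1309] [ 4.9 -2.5  3.6] 3.85 0.13071 30.7
216 [ 0.5548 -0.1425  0.1309] [ 5.2 -2.2  4.4] 4.3 0.13079 31.48
228 [ 0.5528 -0.1444  0.1309] [ 5.1 -1.7  4.6] 4.45 0.13091 32.27
```

```bash
python3 circ.py 228 366; python3 - <<'E'
from h import *
J=json.load(open("touch.json"));F0=np.array(J["F0"])
bot.dwell(.4);F,s,P=force(10);print(P,F-F0)
c=vision.read_camera("scene");cv2.imwrite("pics/end.png",cv2.resize(c["frame"][150:300,180:380,::-1],None,fx=4,fy=4))
E
```

```text
240 [ 0.5515 -0.1464  0.131 ] [5.5 0.8 4.6] 4.43 0.13103 33.05
252 [ 0.5506 -0.1488  0.1311] [5.2 0.9 4.4] 4.46 0.1312 33.83
264 [ 0.55   -0.1514  0.1312] [5.1 2.2 4.4] 4.46 0.13136 34.62
276 [ 0.5501 -0.1542  0.1313] [3.8 3.5 4.4] 4.36 0.13146 35.4
288 [ 0.5507 -0.1566  0.1313] [4.  3.9 4.5] 4.37 0.13156 36.18
300 [ 0.552  -0.1591  0.1314] [2.3 4.  4.2] 4.36 0.1317 36.97
312 [ 0.5539 -0.1612  0.1316] [0.5 3.6 3.7] 3.92 0.13172 37.75
324 [ 0.5564 -0.1628  0.1317] [-0.1  4.2  3.3] 3.51 0.13159 38.53
336 [ 0.5588 -0.164   0.1316] [0.  3.4 3.4] 3.54 0.13146 39.32
348 [ 0.561  -0.1644  0.1313] [-1.7  2.9  3.8] 3.79 0.13138 40.1
360 [ 0.5639 -0.1644  0.1313] [-2.7  3.9  3.5] 3.6 0.13127 40.88
[ 0.56519071 -0.16427251  0.13131493] [-1.93123259  3.44541565  3.82500136]
```

View pics/end.png

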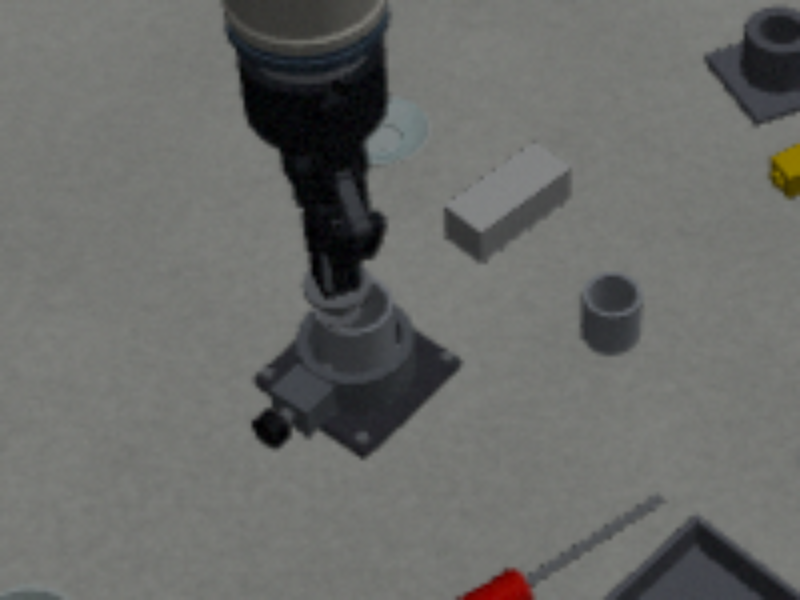

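The tool is back at the lug side (scene crop about (335,300)), pressed at about 3.8 N with the circle closed. Next I'll lift it out and take it back to the stand.

```bash
python3 - <<'E'
from h import *
J=json.load(open("touch.json"));F0=np.array(J["F0"])
bot.servo_line([*at(0.1,.0105),.140],velocity=.03)
bot.servo_line([*TC,.180],velocity=.1)
bot.reach([*ST,.180],Q); bot.servo_line([*ST,.135],velocity=.08);bot.dwell(.2)
F0=force(20)[0];print("tare",F0)
c=vision.read_camera("side");np.savez("back.npz",**c);cv2.imwrite("pics/back.png",cv2.resize(c["frame"][200:310,230:340,::-1],None,fx=5,fy=5))
c=vision.read_camera("scene");np.savez("backs.npz",**c);cv2.imwrite("pics/backs.png",cv2.resize(c["frame"][100:190,330:430,::-1],None,fx=6,fy=6))
say(get_obs())
E
```

```text
tare [-0.14316981  0.01546795 -1.63012077]
 45.43 [0.5757 0.2379 0.1352] [ 0.51  0.12 -1.29] [-0.026 -0.017 -0.021] 0.0229
```

View pics/back.png

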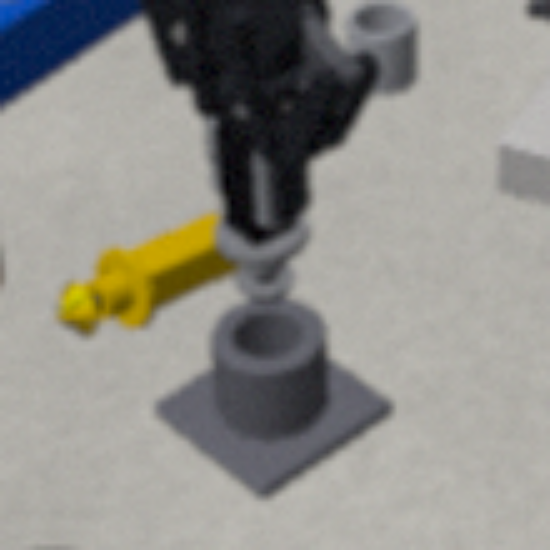

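View pics/backs.png

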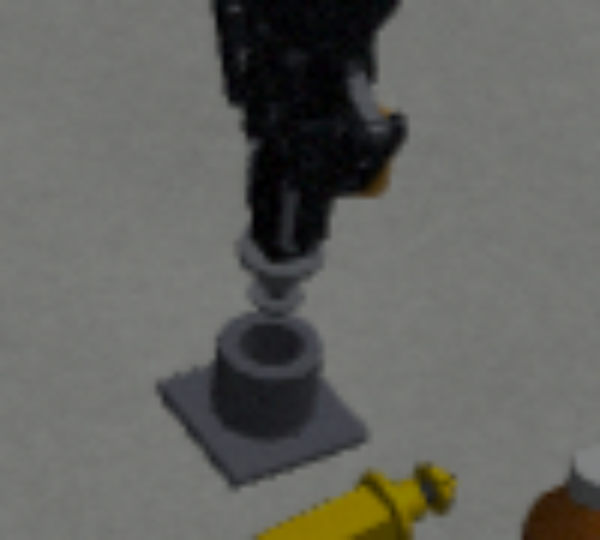

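```bash
python3 - <<'E'
from h import *
D=np.load("back.npz");S=np.load("backs.npz")
for z in (.048,.077,.0995):
    print(z,(proj(D,[*ST,z])-[230,200])*5,(proj(S,[*ST,z])-[330,100])*6)
E
```

```text
0.048 [268.140619   331.01393643] [265.94634062 342.2100398 ]
0.077 [264.60220497 278.94631104] [271.87082377 294.95895453]
0.0995 [261.77143544 237.29164715] [276.59733808 257.26234453]
```

The projections agree: the blade and mouth are offset alike in both views, within about 0.5 px. Lowering now.

```bash
python3 - <<'E'
from h import *
F0=np.array([-.14,.02,-1.63])
ok=True
for z in (.112,.104,.096,.087):
    bot.servo_line([*ST,z],velocity=.04); bot.dwell(.05); F,s,P=force(5); print(z,P.round(4),(F-F0).round(2))
    if np.linalg.norm(F-F0)>3: ok=False;print("STOP");break
if ok:
    while z>.079:
        z-=.0007; bot.servo_line([*ST,z],velocity=.02); bot.dwell(.05); F,s,P=force(6)
        if F[2]-F0[2]>1.8: break
    print("seat",round(z,4),P.round(4),(F-F0).round(2),round(get_obs()["time_s"],2))
E
```

```text
0.112 [0.5759 0.2379 0.1122] [0.35 0.07 0.13]
0.104 [0.5756 0.2378 0.1039] [ 0.06  0.15 -0.69]
0.096 [0.5756 0.2378 0.0958] [-0.25 -0.02 -0.1 ]
0.087 [0.5756 0.2378 0.0869] [ 0.02  0.17 -0.08]
seat 0.0814 [0.5757 0.2378 0.082 ] [-2.27 -1.06  6.96] 50.3
```

```bash
python3 - <<'E'
from h import *
hand.move_gripper(.06,40); bot.dwell(.2); say(get_obs(),"open")
bot.servo_line([*ST,.17],velocity=.12); bot.servo_line([.578,.205,.26],velocity=.2); bot.dwell(.3)
say(get_obs())
for n in ("wrist","side","scene"):
    c=vision.read_camera(n);np.savez(f"f_{n}.npz",**c);cv2.imwrite(f"pics/f_{n}.png",c["frame"][:,:,::-1])
a=[cv2.resize(cv2.imread("pics/f_wrist.png")[50:200,240:400],(400,375)),cv2.resize(cv2.imread("pics/f_side.png")[220:310,235:331],(400,375))]
cv2.imwrite("pics/fin.png",np.hstack(a))
E
```

```text
open 50.94 [0.5757 0.2378 0.0814] [-0.73  0.2   0.19] [ 0.038  0.028 -0.012] 0.0601
 52.76 [0.5775 0.2052 0.2588] [ 0.01 -0.51 -0.1 ] [0.022 0.019 0.083] 0.0602
```

View pics/fin.png

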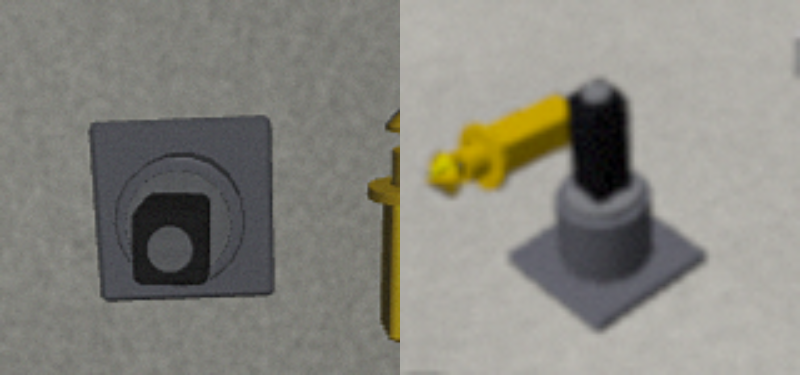

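View pics/f_wrist.png

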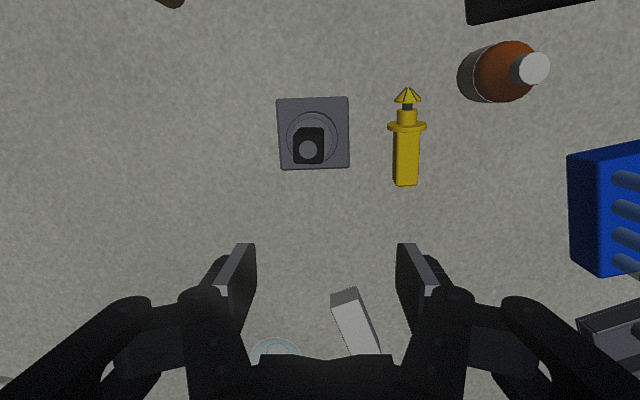

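The tool is upright and seated in the stand, with its cap at about (308,149.6) in the wrist view, and the gripper is clear. I'll do a numeric check before handing in.

```bash
python3 - <<'E'
from h import *
c=np.load("f_wrist.npz"); print("cap",onz(c,308,149.6,.114))
s0=np.load("scene0.npz")["frame"];s1=np.load("f_scene.npz")["frame"]
d=cv2.threshold(cv2.medianBlur(cv2.absdiff(s0,s1).max(2),5),40,255,0)[1]
n,l,st,ce=cv2.connectedComponentsWithStats(d)
print([(ce[i].round(),st[i,4]) for i in range(1,n) if st[i,4]>6])
from workcell import hand_in
hand_in()
E
```

```text
cap [0.57506834 0.23726626 0.114     ]
[(array([345.,  69.]), np.int32(9265)), (array([359.,   2.]), np.int32(129)), (array([123.,  24.]), np.int32(118)), (array([160.,  31.]), np.int32(108)), (array([148.,  30.]), np.int32(35)), (array([215.,  38.]), np.int32(299)), (array([144.,  43.]), np.int32(326)), (array([394., 181.]), np.int32(623))]
the job is handed in; nothing more can be done
```

The deburring pass is done, the tool is back in its stand and released, and the job is handed in. `hand_in()` gives no verdict, so I don't have a pass or fail.

- **Locating:** I found the stand and clamp from the wrist camera. I took the tool and touched the tube edge lightly at 120°, 240° and the lug side. The touches agreed within about 0.4 mm, with the rim about 30 mm above clamp_mouth.
- **Deburring:** I pressed at the lug to about 4 N and ran 366° counter-clockwise in about 24 s, adjusting height by the wrist force. Axial force at the points I logged was 3.0–4.6 N. The total force I worked out from them stayed under about 7.5 N.
- **Return:** The collar touched down at the same gripper height as at the pick-up, 0.082 m. I pressed about 7 N into the stand for a moment, then released and backed off.
- **Last checks:** The handle cap was within about 1 mm of the stand axis and the tool looked upright. The gripper was clear and touching nothing, and the clock read about 53 s of 72 s.
- **One disagreement:** A before/after comparison of the scene camera shows a change around pixel (394,181), at the unlisted yellow lookalike tool. It was leaning over in the first picture and already lying down 2.5 s later, before the arm went near it. I think it tipped over by itself. Everything else that changed was in the parts of the picture taken up by the arm and gripper. I saw no listed bystander move.

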